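# Slide the notebook out over the end of the stand

## Task

Push the notebook along the low wooden stand with the fingers, without ever lifting it, until it lies square to the stand's right-hand end with 5 cm of its length sticking out over that end, so that someone can take it by the overhanging part. Leave the small things on and around the stand where they are, and move the hand clear.

Things in the scene. Friction and masses are not known exactly. Their poses are not given: they have to be found in the camera images.
- notebook: beige spiral-bound notebook lying flat and loose on the stand, about 0.1 kg; cover 146 long (its x) x 103 wide (its y, from -53 to +50), 10 thick, the wire binding stands a few mm proud. Origin: centre of its underside; its x axis points along its length to the end that leads (at the start roughly to the right, to the stand's right-hand end), z up.
- notebook_lead (a point): middle of the notebook's leading short edge, on the underside, 73 along +x from the notebook's origin
- notebook_tail (a point): middle of the notebook's trailing short edge, on the underside, 73 along -x from the notebook's origin: the edge to push on
- stand: low stand of pale wood, fixed to the worktop: a flat top 220 (its x, away from the robot) x 400 (its y, roughly to the left), upper face 60 above the worktop, slab 18 thick, on runners set in 58 from the ends. Nothing rises above its top but the things on it. Origin: on the worktop under its centre; may be turned up to 0.2 rad. The notebook lies on its back part, with at least 60 of free top behind the notebook's trailing edge; the front 60 to 70 carries a candle and a tin.
- stand_end (a point): middle of the upper edge of the stand's right-hand (its -y) end, at the height of the top; axes as the stand's, so a point that sticks out over this end has negative y in this frame
- candle: tealight candle in a metal cup, 38 dia x 15 tall, standing on the front strip of the stand, loose; origin at the centre of its underside; must stay where it is
- tin_tall: food tin, 57 dia x 72 tall, standing on the front strip of the stand, loose; origin at the centre of its underside; must stay where it is
- shaker: glass shaker with a metal domed top, 44 dia x 90 tall, on the worktop beyond the stand's right-hand end, loose; origin at the centre of its underside; must stay where it is
- spice_jar: small jar with a mustard-yellow cap, 42 dia x 96 tall, on the worktop beyond the stand's right-hand end, loose; origin at the centre of its underside; must stay where it is
- tin_squat: low wide food tin, 75 dia x 58 tall, on the worktop beyond the stand's left-hand end, loose; origin at the centre of its underside; must stay where it is
- tape: roll of tape lying flat, 103 dia x 25 tall, on the worktop beyond the stand's left-hand end, loose; origin at the centre of its underside; must stay where it is
Not all that is in view belongs to the job. Of the things that look like the notebook, the smaller one is meant.

How it is judged:
By the outcome, as a careful person would: the job done as asked, in the order asked, and still so for the second after the job is handed in, with the robot touching nothing.
It also fails if it takes over 42 s, if anything falls off the work surface, if the arm or the gripper's body presses on something with over 40 N, if the wrist force passes 120 N, or if a joint passes its speed limit or range.

## Robot

A 6-joint arm with a two-finger parallel gripper is mounted at the origin on a cart in front of the work surface, level with it; the furniture and walls round the work are solid. World frame = base frame: x ahead of the robot, y to its left, z up, the work surface at z = 0. Lengths are in mm, angles in rad, forces in N, time in s.
With the tool pointing down it reaches from about 300 to 775 mm from the base axis. Payload 14.6 kg.
Tool frame: the origin (TCP) lies on the mounting face of the last link; the fingertips stand 199 mm ahead of it and the grasp point (between the pads) lies 180 mm ahead of it; z points along the fingers, y is the line along which they close (so a half turn about z gives the same grasp; the last joint's range is limited). The gripper opens to 94 mm and grips with 3 to 60 N. Pads are 16 mm wide; open, the fingers measure 119 mm over their backs; the gripper's body (75 mm by 177 mm) begins 78 mm behind the grasp point.
Start: joints at [1.063, 0.3, 1.521, -0, 1.321, -0.067], TCP at [234.661, 497.418, 404.646] pointing down, gripper open.
Joint ranges: [-3.03, 3.03], [-0.79, 2.21], [0.23, 2.52], [-1.04, 4.18], [0, 3.07], [-2.55, 2.55]. Speed limits (rad/s): [2.22, 2.22, 2.57, 3.14, 3.14, 3.14].

## Interface

Orientations are given as [roll, pitch, yaw] about the fixed x, y, z axes, in that order (R = Rz(yaw) Ry(pitch) Rx(roll)).
In Python, from cell import manip gives the robot as it stands. The module is installed in compiled form; this text tells all that it offers.
- The arm moves only by the shell command python3 -m creep 'ROWS' [FORCE]. ROWS is a JSON object of lists of equal length, an entry for each row: "slide": the shift along the world's x, y, z in cm, a list of three; "turn": the turn about the world's z in rad; "claw": the opening, from 0 (shut) to 1 (fully open). A call has 1 to 8 rows; each row shifts and turns the commanded pose from where the row before left it; what a row does not reach is not made up. A row lasts 1/8 s, in which the tool goes at most 62.5 mm and 10.7 degrees, less where a joint would pass 70% of its speed; a pose out of reach is approached as far as the arm can. A call with a gripper value outside its range is refused whole. The fingers move at their own pace and stop on an object; FORCE is the grip in N (left out, the last holds). Time passes only in rows, so rows that do not move let the fingers close. It gives the time, the measured TCP pose, the force, the opening and the grip force at its end, in the units of the state.
- manip.read_state(): the state, without advancing time (a new reading comes with each control period).
- manip.camera(name): name is "scene" or "top" or "wrist"; returns (picture, depth): 400x640x3 uint8, red, green, blue; 400x640 float32, mm along the optical axis (not along the pixel's ray), 0 where there is no reading.
- manip.calibration(name): a dict with "intrinsics" (3x3 intrinsics, pixels), "pose" (4x4, takes a point from camera to world coordinates). Camera axes: x right, y up, looking along -z (the intrinsics and any distortion apply to the point x, -y, -z); pixel columns grow to the right and rows downward; lengths in mm; the calibration is good to about 2 mm. A picture is of the moment at which its call begins: read the wrist's pose just before it. calibration takes no time and is no camera call; for the wrist camera it gives the pose at the moment of the call.
- manip.sign_off(): hands the job in; it is judged then, once.
Trained networks look in the newest picture that a camera, given by its name, has taken for a name from the list of things; names that differ only in an ending like _2 or _b are one class to them, and where a whole thing is asked for, a point or a joint stands for the part that bears it (a point fixed in the world has none). Each returns a list of dicts, best first, with "score" (0 to 1); they miss things now and then, are a little off and sometimes report something else, mostly with a low value. They report only what shows in the picture. A call takes as long as a camera call. They do not tell look-alikes from the thing itself.
- manip.cut_out(query, camera): "mask" (400x640 bool, what is visible of it) and "position" ([column, row] in pixels, amid what is visible of it).
The state is a dict: "clock": time; "joints": joint angles; "qd": joint speeds; "effort": joint torques, N m; "eef_pos": TCP position; "eef_rot": TCP orientation; "wrist_force": force on the tool from outside, world axes, zero at the start; "moment": the same for the moment, N m; "finger_gap": finger opening in mm; "finger_force": force on a finger pad.
Only numpy, scipy, OpenCV 4.12 (cv2) and the standard library are available. Lean on these libraries where they do the work, as an engineer would, in place of code of your own. Each camera call takes 0.05 s, during which the arm holds its last target. There are 200 camera calls.

## Working session

There is one attempt and no reset: what is moved stays moved. The work goes in short steps, Python scripts to look and compute and a shell command to move; the robot and the scene stay as the last step left them, time stands still between calls to the robot, and variables do not carry over. Pictures are saved under pics/ and viewed, at most 10 in all, crops included, and the job is handed in when it is done.

```bash
mkdir -p pics
cat > h.py <<'E'
from cell import manip
import numpy as np, cv2
def save(im,n): cv2.imwrite('pics/'+n,im[:,:,::-1])
def cloud(cam,d):
    c=manip.calibration(cam);K=np.array(c['intrinsics']);P=np.array(c['pose'])
    v,u=np.mgrid[:d.shape[0],:d.shape[1]]
    x=(u-K[0,2])/K[0,0]*d;y=(v-K[1,2])/K[1,1]*d
    return np.stack([x,-y,-d],-1)@P[:3,:3].T+P[:3,3]
E
python3 - <<'E'
from h import *
print(manip.read_state())
for n in['top','scene']:
    im,d=manip.camera(n);save(im,n+'.png');np.save(n+'.npy',d);np.save(n+'_p.npy',cloud(n,d))
    print(n,manip.calibration(n))
    for q in['notebook','stand']:
        for r in manip.cut_out(q,n):
            p=cloud(n,d)[r['mask']&(d>0)];print(n,q,r['score'],r['position'],p.mean(0).round() if len(p) else 0,np.median(p,0).round())
E
```

```text
{'clock': 0.0, 'joints': array([ 1.06344291e+00,  3.00430113e-01,  1.52157130e+00, -2.56214617e-05,
        1.32068970e+00, -6.66079682e-02]), 'qd': array([ 0.00248346, -0.00062795,  0.00131112,  0.00015814, -0.0014095 ,
       -0.00066367]), 'effort': array([ 5.68744736e-05, -5.31811738e+01, -3.52733445e+01,  7.08298758e-02,
        2.44007679e-02, -1.18161383e-04]), 'eef_pos': array([234.62759591, 497.40200171, 404.11282735]), 'eef_rot': array([-3.14049498e+00, -4.83496047e-05,  2.70085354e+00]), 'wrist_force': array([ 0.9210761 , -0.35660717, -0.40405576]), 'moment': array([-0.03332578,  0.07320646, -0.0432269 ]), 'finger_force': 0.0, 'finger_gap': 94.35615324556781}
top {'intrinsics': array([[494.75788328,   0.        , 326.36695387],
       [  0.        , 494.75788328, 193.82440245],
       [  0.        ,   0.        ,   1.        ]]), 'pose': array([[ 1.21639090e-01,  9.16440706e-01, -3.81235313e-01,
        -2.06058651e+02],
       [-9.92555931e-01,  1.14649706e-01, -4.10873332e-02,
        -1.28025964e+02],
       [ 6.05441205e-03,  3.83395196e-01,  9.23564544e-01,
         1
[... 342 characters left out ...]
88415 ,   0.        , 325.31784848],
       [  0.        , 403.9688415 , 203.12597685],
       [  0.        ,   0.        ,   1.        ]]), 'pose': array([[ 4.80964068e-01,  5.80634775e-01, -6.56914624e-01,
        -4.64898508e+02],
       [-8.76733086e-01,  3.15482321e-01, -3.63056471e-01,
        -5.24426265e+02],
       [-3.55826217e-03,  7.50555903e-01,  6.60797379e-01,
         9.67849417e+02],
       [ 0.00000000e+00,  0.00000000e+00,  0.00000000e+00,
         1.00000000e+00]])}
scene notebook 0.94 [329.5, 193.6] [475. -30.  67.] [476. -28.  66.]
scene notebook 0.78 [477.1, 282.9] [ 396. -558.   10.] [ 395. -560.   11.]
scene stand 0.87 [310.0, 206.4] [409.  -1.  55.] [400.  20.  56.]
```

View pics/top.png

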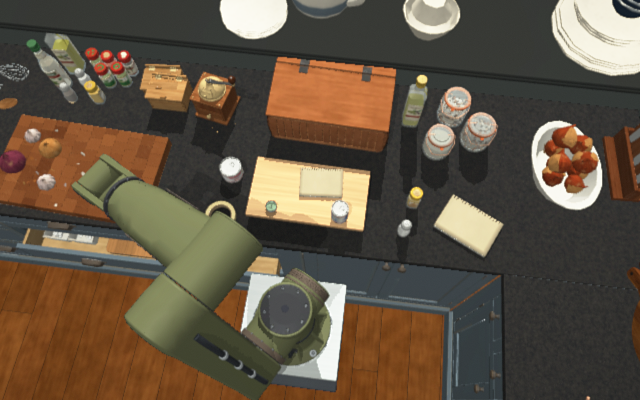

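Run:
```python
import cv2
im=cv2.imread('pics/scene.png');cv2.imwrite('pics/c1.png',cv2.resize(im[100:340,180:500],(800,600),interpolation=cv2.INTER_CUBIC))
```

```text
(no output)
```

View pics/c1.png

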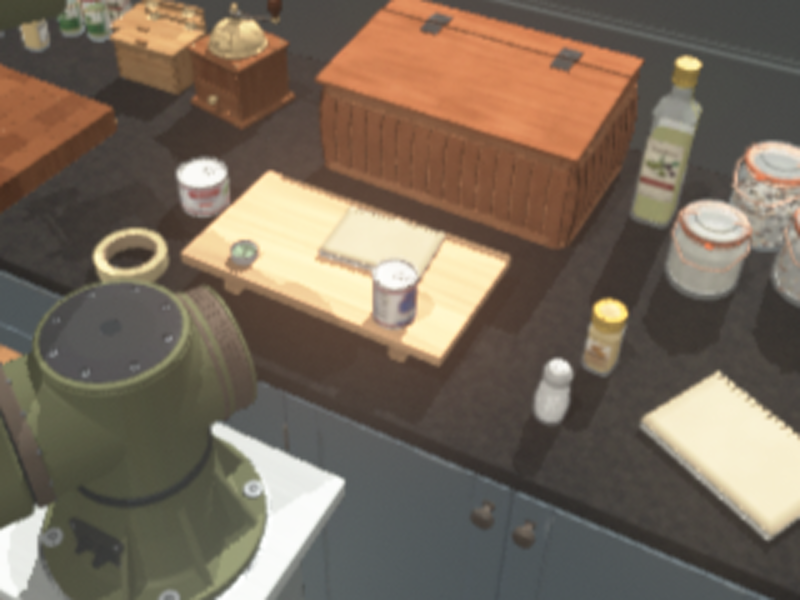

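The candidates are the notebook on the stand at top (319,182) and a larger one on the worktop at (468,226). The one on the stand is smaller and fits the description, and the crop confirms it. Next I measure the geometry.

Run:
```python
from h import *
im,d=manip.camera('top');P=cloud('top',d)
def rect(p):
    (c,s,a)=cv2.minAreaRect(p[:,:2].astype(np.float32));return np.round(c,1),np.round(s,1),round(a,2)
nb=manip.cut_out('notebook','top');m=[r for r in nb if r['position'][0]<400][0]['mask']
q=P[m&(d>0)];print('z',np.percentile(q[:,2],[5,50,95]));q=q[q[:,2]>66];print('nb',rect(q))
m2=(P[...,2]>54)&(P[...,2]<66)&(P[...,0]>280)&(P[...,0]<580)&(P[...,1]>-250)&(P[...,1]<250)&(d>0)
n,l,st,_=cv2.connectedComponentsWithStats(m2.astype(np.uint8));k=1+st[1:,4].argmax()
s=P[l==k];print('stand',rect(s),np.median(s[:,2]))
np.save('nb.npy',q);np.save('st.npy',s)
mk=cv2.morphologyEx((l==k).astype(np.uint8),cv2.MORPH_CLOSE,np.ones((3,3)))
# edges of the stand: percentiles along fitted axes
for a in [rect(s)[2]]:
    t=np.deg2rad(a);R=np.array([[np.cos(t),np.sin(t)],[-np.sin(t),np.cos(t)]]);w=s[:,:2]@R.T;print(np.percentile(w,[.5,50,99.5],axis=0))
for o in['candle','tin_tall','shaker','spice_jar','tin_squat','tape']:
    for cam in['top']:
        for r in manip.cut_out(o,cam)[:2]:
            p=P[r['mask']&(d>0)];h=p[:,2].max();t=p[p[:,2]>h-12];print(o,r['score'],r['position'],'top mid',((t.max(0)+t.min(0))/2).round(),'h',h.round())
b=P[(P[...,0]>520)&(P[...,0]<800)&(P[...,1]>-200)&(P[...,1]<160)&(P[...,2]>80)]
for z in range(80,260,20):
    t=b[(b[:,2]>z)&(b[:,2]<z+20)]
    if len(t):print(z,t[:,0].min().round(),t[:,1].min().round(),t[:,1].max().round(),len(t))
t=b[b[:,1]>-20];i=t[:,0].argmin();print(t[i])
```

```text
z [64.65387016 71.00239629 77.29709974]
nb (array([476.1, -34.3]), array([109.1, 147. ]), 5.64)
stand (array([439.,   3.]), array([400.3, 224.4]), 88.85) 60.74812059158842
[[-186.66354317 -547.82748996]
 [  51.22923965 -420.7028877 ]
 [ 209.57204841 -328.29604449]]
candle 0.69 [272.7, 203.2] top mid [369. 120.  75.] h 81.0
tin_tall 0.62 [340.8, 212.2] top mid [ 366. -109.  132.] h 138.0
shaker 0.72 [402.1, 229.0] top mid [ 355. -335.   92.] h 97.0
shaker 0.21 [316.4, 180.8] top mid [474. -34.  79.] h 85.0
spice_jar 0.52 [417.2, 196.6] top mid [ 466. -358.  101.] h 107.0
tin_squat 0.88 [232.1, 169.5] top mid [501. 288.  60.] h 66.0
tape 0.47 [223.9, 207.5] top mid [353. 293.  28.] h 34.0
tape 0.28 [341.1, 210.6] top mid [ 366. -110.  132.] h 138.0
80 644.0 -198.0 159.0 295
100 647.0 -200.0 159.0 352
120 646.0 -200.0 157.0 361
140 650.0 -199.0 159.0 198
160 645.0 -200.0 160.0 2096
180 648.0 -200.0 159.0 2138
[591.10358921 118.27863546 598.30529881]
```

Only the notebook on the stand fits: 147 x 109 measured, and it is the smaller one. It needs about 140 mm of travel to the right and about -0.12 rad of turn. I'll move above the free top behind its tail.

```bash
python3 -m creep '{"slide":[[2.9,-5.3,0],[2.9,-5.3,0],[2.9,-5.3,0],[2.9,-5.3,0],[2.9,-5.3,0],[2.9,-5.3,0],[2.9,-5.2,0],[2.9,-5.2,0]],"turn":[-0.13,-0.13,-0.13,-0.13,-0.13,-0.13,-0.13,-0.12],"claw":[0.5,0.5,0.5,0.5,0.5,0.5,0.5,0.5]}'
python3 - <<'E'
from h import *
s=manip.read_state();print(s['eef_pos'],s['eef_rot'],s['joints'],s['finger_gap'],s['clock'])
im,d=manip.camera('wrist');save(im,'w1.png');np.save('wd.npy',d);P=cloud('wrist',d);np.save('w1p.npy',P)
for r in manip.cut_out('notebook','wrist'):
    p=P[r['mask']&(d>0)];p=p[abs(p[:,2]-70)<6];print(r['score'],r['position'],len(p),p.mean(0),cv2.minAreaRect(p[:,:2].astype(np.float32)))
E
```

```text
clock: 1.7
eef_pos: [467.2, 73.5, 404.9]
eef_rot: [3.141, -0.0, 1.667]
wrist_force: [-0.1, 1.3, -0.3]
finger_gap: 47.1
finger_force: 0.0
[467.23972504  73.49180432 404.94108661] [ 3.14085743e+00 -7.41009641e-05  1.66655457e+00] [ 7.85394991e-02  1.27109838e-01  1.72996338e+00  9.04488184e-05
  1.28378559e+00 -1.72442918e-02] 47.06551907711929 1.7
0.66 [316.7, 267.6] 7241 [477.68510603 -24.84732628  69.68360493] ((476.9884338378906, -26.799560546875), (105.64946746826172, 125.30964660644531), 3.9000043869018555)
```

View pics/w1.png

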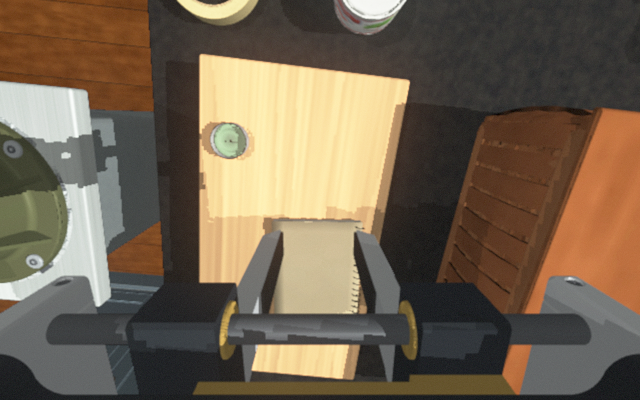

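The wrist view shows the candle at (228,140), the stand, and the notebook between the fingers. Its tail edge is near row 222 and its binding is on the back (+x) side. Now to fit the edges.

Run:
```python
from h import *
P=np.load('w1p.npy');d=np.load('wd.npy')
def rows_edge(sel,ax,lo,hi,mx,step=5):
    # extreme along axis 1-ax per bin of ax, then line fit
    x=[];y=[]
    for a in np.arange(lo,hi,step):
        t=sel[(sel[:,ax]>=a)&(sel[:,ax]<a+step)]
        if len(t)>5: x.append(a+step/2);y.append(np.percentile(t[:,1-ax],99.5 if mx else .5))
    x=np.array(x);y=np.array(y);k=np.ones(len(x),bool)
    for _ in range(4):
        f=np.polyfit(x[k],y[k],1);r=abs(np.polyval(f,x)-y);k=r<max(3,2*np.median(r))
    return 'slope %.3f at mid %.0f -> %.1f (n%d res %.1f)'%(f[0],(lo+hi)/2,np.polyval(f,(lo+hi)/2),k.sum(),r[k].mean())
S=P[(d>0)&(abs(P[...,2]-60)<5)&(P[...,0]>250)&(P[...,0]<620)&(abs(P[...,1])<260)]
print('left end y:',rows_edge(S,0,340,540,True)); print('front x:',rows_edge(S,1,60,190,False)); print('back x:',rows_edge(S,1,60,190,True))
N=P[(d>0)&(abs(P[...,2]-71)<4)&(P[...,0]>400)&(P[...,0]<560)&(P[...,1]<60)&(P[...,1]>-110)]
print('nb tail y:',rows_edge(N,0,440,510,True)); print('nb front x',rows_edge(N,1,-90,30,False)); print('nb back',rows_edge(N,1,-90,30,True))
s=np.load('st.npy');s=s[abs(s[:,2]-60)<6]
print('top: right end',rows_edge(s,0,400,540,False),'left',rows_edge(s,0,340,540,True),'back',rows_edge(s,1,-180,180,True),'front',rows_edge(s,1,-180,180,False))
```

```text
left end y: slope 0.387 at mid 440 -> 220.0 (n34 res 11.8)
front x: slope 0.027 at mid 125 -> 337.1 (n26 res 0.3)
back x: slope 0.027 at mid 125 -> 552.6 (n26 res 0.2)
nb tail y: slope 0.071 at mid 475 -> 34.9 (n14 res 0.3)
nb front x slope 0.100 at mid -30 -> 432.8 (n21 res 1.1)
nb back slope -0.193 at mid -30 -> 525.6 (n22 res 1.2)
top: right end slope -0.014 at mid 470 -> -194.5 (n25 res 1.3) left slope -0.011 at mid 440 -> 198.9 (n37 res 1.1) back slope 0.017 at mid 0 -> 546.0 (n61 res 1.2) front slope 0.020 at mid 0 -> 330.0 (n68 res 1.0)
```

```bash
python3 -m creep '{"slide":[[0.2,0,-5],[0.1,0,-5],[0,0,-3],[0,0,-1.25],[0,0,0]],"turn":[-0.005,0,0,0,0],"claw":[0.6,0.6,0.6,0.6,0.6]}'
python3 -m creep '{"slide":[[0,-1,0],[0,-0.6,0],[0,-0.5,0],[0,-0.4,0],[0,-0.4,0],[0,-0.4,0]],"turn":[0,0,0,0,0,0],"claw":[0.6,0.6,0.6,0.6,0.6,0.6]}'
python3 - <<'E'
from h import *
im,d=manip.camera('wrist');save(im,'w2.png')
E
```

```text
clock: 2.42
eef_pos: [469.7, 75.7, 262.3]
eef_rot: [-3.141, -0.0, 1.666]
wrist_force: [-0.1, 1.3, 0.2]
finger_gap: 56.5
finger_force: 0.0
clock: 3.18
eef_pos: [469.7, 42.3, 262.2]
eef_rot: [3.141, -0.0, 1.666]
wrist_force: [-0.2, 0.4, 0.9]
finger_gap: 56.8
finger_force: 0.7
```

View pics/w2.png

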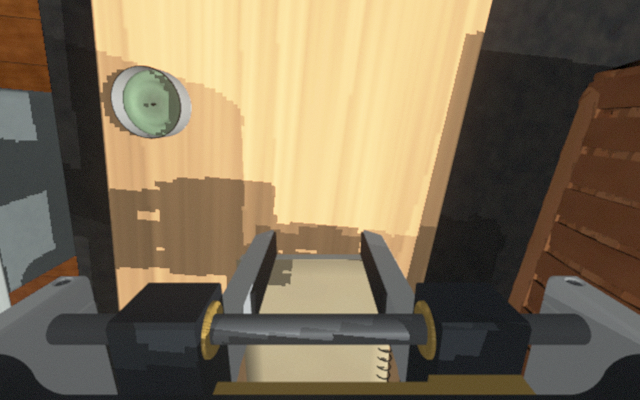

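Fingertips are at the tail edge (row ~257). Push 110 mm while turning to the stand's yaw.

```bash
python3 -m creep '{"slide":[[0,-0.8,0],[0,-1,0],[0,-1,0],[0,-1,0],[0,-1,0],[0,-1,0],[0,-0.8,0],[0,-0.5,0]],"turn":[0,-0.02,-0.02,-0.02,-0.02,-0.02,-0.01,0],"claw":[0.6,0.6,0.6,0.6,0.6,0.6,0.6,0.6]}'
python3 - <<'E'
from h import *
im,d=manip.camera('top');save(im,'t2.png');P=cloud('top',d)
for r in manip.cut_out('notebook','top'):
    if r['position'][0]<400:
        p=P[r['mask']&(d>0)];p=p[abs(p[:,2]-71)<7];print(r['score'],r['position'],cv2.minAreaRect(p[:,:2].astype(np.float32)))
cv2.imwrite('pics/t2c.png',cv2.resize(im[130:260,200:440,::-1],(800,433),interpolation=cv2.INTER_CUBIC))
E
```

```text
clock: 4.22
eef_pos: [469.6, -29.1, 262.1]
eef_rot: [-3.141, -0.0, 1.555]
wrist_force: [-0.8, 2.3, 0.4]
finger_gap: 56.5
finger_force: 0.8
0.66 [343.5, 188.0] ((468.935302734375, -117.45127868652344), (136.06105041503906, 108.43069458007812), 89.63707733154297)
```

View pics/t2c.png

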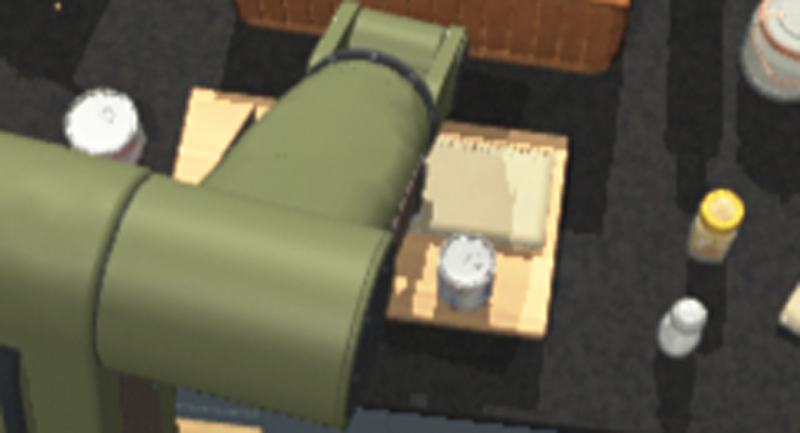

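The notebook follows and is nearly square. I push on most of the way, then measure.

```bash
python3 -m creep '{"slide":[[0,-0.8,0],[0,-0.9,0],[0,-0.9,0],[0,-0.9,0],[0,-0.9,0],[0,-0.5,0],[0,-0.3,0],[0,0,0]],"turn":[-0.002,-0.002,-0.002,0,0,0,0,0],"claw":[0.6,0.6,0.6,0.6,0.6,0.6,0.6,0.6]}'
cat > m.py <<'E'
from h import *
import sys
im,d=manip.camera('top');P=cloud('top',d);sel=(d>0)&(P[...,0]>320)&(P[...,0]<560)&(P[...,1]<-60)&(P[...,1]>-290)
def edge(Q,ax,lo,hi,mx,step=4):
    x=[];y=[]
    for a in np.arange(lo,hi,step):
        t=Q[(Q[:,ax]>=a)&(Q[:,ax]<a+step)]
        if len(t)>5:x.append(a+2);y.append((t.max(0) if mx else t.min(0))[1-ax])
    f=np.polyfit(x,y,1);return f.round(3),np.polyval(f,(lo+hi)/2).round(1)
N=P[sel&(abs(P[...,2]-71)<5)];N=N[(N[:,0]>425)&(N[:,0]<520)]
S=P[sel&(abs(P[...,2]-60)<4.5)]
print('lead',edge(N,0,430,510,False),'nb max y',np.percentile(N[:,1],99))
print('end',edge(S,0,340,412,False),edge(S,0,530,545,False) if (S[:,0]>530).any() else '')
for r in manip.cut_out('notebook','top'):
    if r['position'][0]<400:
        p=P[r['mask']&(d>0)];p=p[abs(p[:,2]-71)<7];print(r['score'],cv2.minAreaRect(p[:,:2].astype(np.float32)))
cv2.imwrite('pics/%s.png'%sys.argv[1],cv2.resize(im[140:250,290:440,::-1],(750,550),interpolation=cv2.INTER_CUBIC))
E
python3 m.py t3
```

```text
clock: 5.32
eef_pos: [469.7, -80.7, 262.2]
eef_rot: [3.142, 0.0, 1.55]
wrist_force: [-0.4, -0.6, -0.5]
finger_gap: 56.4
finger_force: 0.0
lead (array([-2.30000e-02, -2.24047e+02]), np.float64(-235.0)) nb max y -112.70429348760923
end (array([-3.6000e-02, -1.8014e+02]), np.float64(-193.6)) (array([   1.199, -833.157]), np.float64(-188.7))
0.92 ((468.8673095703125, -164.33697509765625), (146.75997924804688, 109.45820617675781), 88.74463653564453)
```

View pics/t3.png

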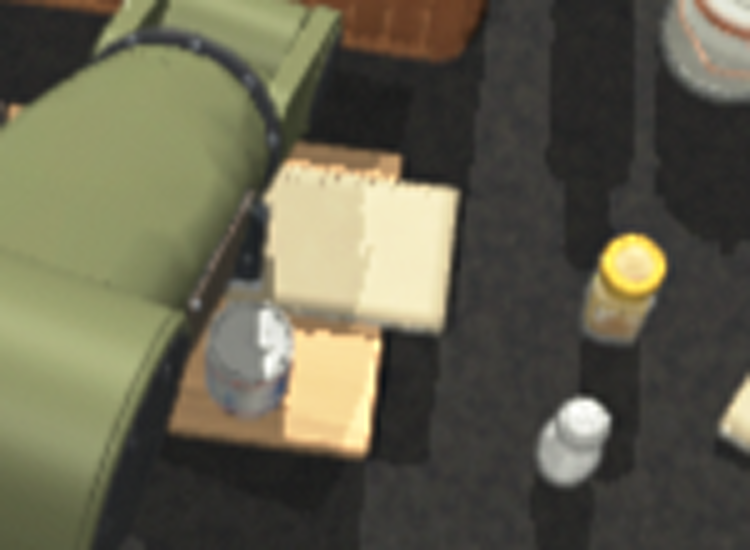

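Overhang is about 39.5 mm and the notebook is square within about 0.01 rad. I push another 9.5 mm, back off, rise, and look from above the end.

```bash
python3 -m creep '{"slide":[[0,-0.3,0],[0,-0.3,0],[0,-0.25,0],[0,-0.1,0],[0,0,0],[0,1,0],[0,3,0],[0,0,4]],"turn":[0,0,0,0,0,0,0,0],"claw":[0.6,0.6,0.6,0.6,0.6,0.6,0.6,0.6]}'
python3 -m creep '{"slide":[[0,3,5],[0,0,5],[0,0,5],[0,0,2],[0,0,0]],"turn":[0,0,0,0,0],"claw":[0.6,0.6,0.6,0.6,0.6]}'
python3 m.py t4
python3 - <<'E'
from h import *
print(manip.calibration('wrist')['pose'].round(2))
E
```

```text
clock: 6.42
eef_pos: [469.1, -48.2, 300.6]
eef_rot: [-3.136, -0.001, 1.552]
wrist_force: [0.4, 0.2, 0.3]
finger_gap: 56.7
finger_force: 0.0
clock: 7.05
eef_pos: [469.5, -19.6, 473.1]
eef_rot: [3.139, 0.0, 1.55]
wrist_force: [0.0, -0.4, -0.3]
finger_gap: 56.3
finger_force: 0.0
lead (array([-2.8000e-02, -2.3149e+02]), np.float64(-244.6)) nb max y -74.04436938757517
end (array([-5.90000e-02, -1.70184e+02]), np.float64(-192.6)) (array([ -0.18, -98.41]), np.float64(-195.1))
0.83 ((468.0640869140625, -173.74822998046875), (147.16847229003906, 109.64007568359375), 89.62246704101562)
[[ 1.0000e+00  2.0000e-02  1.0000e-02  4.7173e+02]
 [-2.0000e-02  9.6000e-01  2.8000e-01  6.1670e+01]
 [-0.0000e+00 -2.8000e-01  9.6000e-01  4.5095e+02]
 [ 0.0000e+00  0.0000e+00  0.0000e+00  1.0000e+00]]
```

```bash
python3 -m creep '{"slide":[[0,-5,0],[0,-5,0],[0,-5,0],[0,-5,0],[0,-5,0],[0,-1,0],[0,0,0],[0,0,0]],"turn":[0,0,0,0,0,0,0,0],"claw":[0.6,0.6,0.6,0.6,0.6,0.6,0.6,0.6]}'
python3 - <<'E'
from h import *
im,d=manip.camera('wrist');save(im,'w5.png');P=cloud('wrist',d)
sel=(d>0)&(P[...,0]>320)&(P[...,0]<570)&(P[...,1]<-60)&(P[...,1]>-290)
def edge(Q,ax,lo,hi,mx,step=4):
    x=[];y=[]
    for a in np.arange(lo,hi,step):
        t=Q[(Q[:,ax]>=a)&(Q[:,ax]<a+step)]
        if len(t)>5:x.append(a+2);y.append((t.max(0) if mx else t.min(0))[1-ax])
    x=np.array(x);y=np.array(y);k=abs(y-np.median(y))<6
    f=np.polyfit(x[k],y[k],1);return f.round(3),k.sum(),len(k)
N=P[sel&(abs(P[...,2]-70.5)<3)];S=P[sel&(abs(P[...,2]-60)<3.5)]
print('lead',edge(N,0,425,505,False),'tail',edge(N,0,425,505,True),'end front',edge(S,0,340,412,False),'end back',edge(S,0,528,548,False))
print('stand front',edge(S,1,-180,-80,False),'back',edge(S,1,-180,-80,True),'nb front',edge(N,1,-235,-115,False))
E
python3 - <<'E'
from h import *
im,d=manip.camera('top');P=cloud('top',d)
for o in['candle','tin_tall','shaker','spice_jar','tin_squat','tape']:
    for r in manip.cut_out(o,'top')[:1]:
        p=P[r['mask']&(d>0)];h=p[:,2].max();t=p[p[:,2]>h-12];print(o,r['score'],((t.max(0)+t.min(0))/2).round())
E
```

```text
clock: 8.15
eef_pos: [469.9, -278.9, 471.9]
eef_rot: [-3.141, -0.0, 1.551]
wrist_force: [0.2, 0.4, 0.8]
finger_gap: 56.4
finger_force: 0.0
lead (array([-2.00000e-02, -2.35452e+02]), np.int64(20), 20) tail (array([-2.1000e-02, -8.8257e+01]), np.int64(20), 20) end front (array([-2.00000e-02, -1.86394e+02]), np.int64(18), 18) end back (array([ 1.07000e-01, -2.54265e+02]), np.int64(5), 5)
stand front (array([2.20000e-02, 3.30947e+02]), np.int64(15), 25) back (array([2.20000e-02, 5.49187e+02]), np.int64(25), 25) nb front (array([2.10000e-02, 4.19377e+02]), np.int64(24), 30)
shaker 0.47 [ 354. -331.   94.]
spice_jar 0.55 [ 464. -358.  100.]
tin_squat 0.73 [204. -18. 653.]
tape 0.45 [148. 167. 598.]
```

View pics/w5.png

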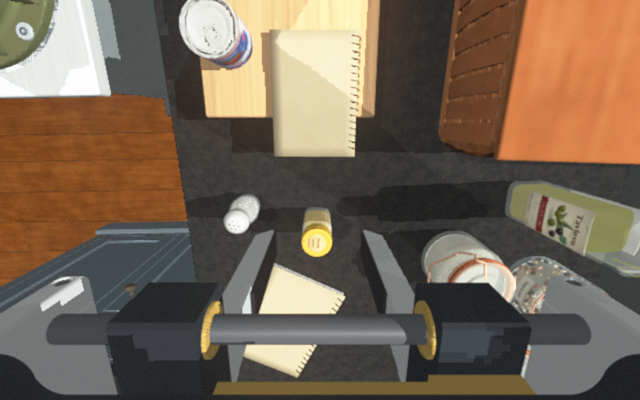

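The wrist view shows the notebook's lead edge at row ~157 and the stand's end at row ~117. The fitted edge slopes match (square), and the overhang is 49 mm. The tin, shaker and jar are in place and the hand is clear.

```bash
python3 -c "
from cell import manip
print(manip.sign_off())"
```

```text
the job is handed in; nothing more can be done
None
```

The notebook lies square to the stand's right-hand end with about 49 mm sticking out, it was only pushed, and the hand is clear; tin_tall, shaker and spice jar stayed put, but the candle, squat tin and tape, which the hand kept clear of, were hidden from the final check.

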